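# Set a blank to the length stop of a crosscut jig

## Robot

A 6-joint arm with a two-finger parallel gripper is mounted at the origin on a cart in front of the work surface, level with it; the furniture and walls round the work are solid. World frame = base frame: x ahead of the robot, y to its left, z up, the work surface at z = 0. Lengths are in m, angles in degrees, forces in N, time in s.
With the tool pointing down it reaches from about 0.35 to 0.875 m from the base axis. Payload 4.2 kg.
Tool frame: the origin (TCP) lies midway between the tips of the shut fingers; the grasp point (between the pads) lies 19 mm behind it (hold_point_z is the z of the grasp point in the tool frame, in m); z points along the fingers, y is the direction in which the jaws open and shut (so a half turn about z gives the same grasp; the last joint's range is limited). The gripper opens to 87 mm and grips with 3 to 60 N. Pads are 19 mm wide; open, the fingers measure 117 mm over their backs; the gripper's body (75 mm by 190 mm) begins 51 mm behind the grasp point.
Start: joints at [80.42, 22.042, 0.453, 0, -68.411, -14.817], TCP at [0.258, 0.569, 0.223] pointing down, gripper open.
Joint ranges: [-179.83, 179.83], [-69.29, 118.12], [-61.27, 80.66], [-181.25, 117.63], [-171.15, -9.14], [-177.46, 177.46]. Speed limits (degrees/s): [159.86, 159.86, 180, 180, 180, 180].

## Interface

Orientations are given as a 3x3 rotation matrix whose columns are the frame's x, y, z axes.
In Python, from station import * gives the robot as it stands. The module is installed in compiled form; this text tells all that it offers.
- The arm moves only by the tool jog_arm, never from a script. Its argument "moves" is a list of rows, each a list of 7 numbers: the closure, from -1 (fully open) to 1 (shut), then the shift along the tool's x, y, z in m, then the turn, a rotation vector about the tool's x, y, z in rad. In form: [[gripper, x, y, z, wx, wy, wz], ...]. A call has exactly 10 rows; each row is the pose to reach, as a shift and turn from the pose commanded when the call began, along the tool's axes at that moment; what a row does not reach only later rows make up. A row lasts 1/12 s, in which the tool goes at most 41.7 mm and 7.16 degrees, less where a joint would pass 70% of its speed; a pose out of reach is approached as far as the arm can. A call with a gripper value outside its range is refused whole. The fingers move at their own pace and stop on an object; the grip force is fixed at half the most. Time passes only in rows, so rows that repeat a pose let the fingers close, or fill a call up. It gives the time, the measured TCP pose, the force and the opening at its end, in the units of the state.
- sense(): the state, without advancing time (a new reading comes with each control period).
- capture(name): name is "scene" or "top" or "wrist"; returns a dict with "frame" (480x640x3 uint8, red, green, blue), "fov_y" (degrees; the focal length in pixels is half the picture's height over the tangent of half this angle, whatever the lens; pixels are square), "cx", "cy" (the principal point, pixels), "world_from_camera" (4x4, takes a point from camera to world coordinates). Camera axes: x right, y down, z forward; pixel columns grow to the right and rows downward; lengths in m; the calibration is good to about 2 mm. A picture is of the moment at which its call begins. There is no depth.
- finish_job(): hands the job in, once; it reports no verdict.
The state is a dict: "time_s": time; "joints": joint angles; "joint_velocities": joint speeds; "effort": joint torques, N m; "tcp_pos": TCP position; "ee_rot": TCP orientation; "wrist_force": force on the tool from outside, world axes, zero at the start; "moment": the same for the moment, N m; "gripper_width": opening from 0.0 (shut) to 1.0 (fully open).
Only numpy, scipy, OpenCV 4.12 (cv2) and the standard library are available. Lean on these libraries where they do the work, as an engineer would, in place of code of your own. Each camera call takes 0.05 s, during which the arm holds its last target.

## Task

Get the oak blank on the crosscut jig ready for a cut to length, using pushes only. First tip the flip stop over so that it drops down in front of the fence; then push the blank flat back against the fence and along it until its left end rests against the stop. Do not lift the blank, do not shift the stop along its track, leave the other things on the bench alone, and finish with the blank at rest, tight against both fence and stop.

Things in the scene. Friction and masses are not known exactly. Their poses are not given: they have to be found in the camera images.
- jig: hand-saw crosscut jig screwed to the bench: plywood board on battens, top 45 mm above the bench, x -90 to +75 mm, y -180 to +180 mm, a wooden fence along its far edge. Origin: on the bench top; x points from the open near side to the fence, y left along the fence. The fence's working face is x = +45 mm; it is 24 mm thick behind that and, with its aluminium track, 83 mm high above the bench.
- blank_mid (a point): centre of the oak blank, the only loose wood on the jig: bar 45 mm wide (its x), 120 mm long (its y, pointing to its left end), 32 mm high, about 0.13 kg, lying flat on the board toward the board's right end, up to 0.25 rad askew and 2 to 6 cm off the fence. Centre 61 mm above the bench.
- blank_end (a point): centre of the blank's left end face, 60 mm from its centre along +y of the blank
- flip_stop (a joint): flip stop: L-shaped aluminium plate, 10 mm thick along the fence, hinged on top of the fence's left part (axis along the fence). 0 rad: folded up, leaning back by its own weight; 2.35: fully down, its foot hanging in front of the fence, 6 mm off the board. Pushed from behind toward the near side by about 0.4 rad (under 1 N) it passes its balance point and drops to 2.35 by itself.
- stop_pivot (a point): middle of the flip stop's plate on its hinge axis, 95 mm above the bench, 12 mm behind the fence face. The stop's dark carrier is clamped on the track (slips only above 70 N); its black knob stands 15 to 42 mm to the left of this point and reaches 118 mm above the bench.
- stop_edge (a point): middle of the outer edge of the flip stop's foot. With the stop folded up this edge faces back and up (it slopes up toward the near side), this point about 47 mm above and 21 mm behind the pivot; the foot reaches about 65 mm above the pivot. Push here from behind to tip the stop over.
- stop_face (a point): point on the right-hand side of the foot (5 mm to the right of the plate's middle): with the stop down, the blank's left end is to rest against this face
- next_blank: pine bar 34 x 160 x 34 mm lying on the bench left of the jig; to be left alone. Origin under its centre.
- cut_piece: dark walnut piece 60 x 70 x 22 mm on the bench left of the jig; to be left alone. Origin under its centre.
- sanding_block: cork sanding block 64 x 112 x 34 mm on the bench right of the jig; to be left alone. Origin under its centre.
Things that resemble listed ones, but are neither listed nor needed, are in the scene too. Leave any yellow look-alike of the part that bears blank_mid alone.

How it is judged:
By the outcome, as a careful person would: the job done as asked, in the order asked, and still so for the second after the job is handed in, with the robot touching nothing.
It also fails if it takes over 67 s, if anything falls off the work surface, if the arm or the gripper's body presses on something with over 40 N, if the wrist force passes 120 N, or if a joint passes its speed limit or range.

## Working session

There is one attempt and no reset: what is moved stays moved. The work goes in short steps, Python scripts to look and compute and a tool call to move; the robot and the scene stay as the last step left them, time stands still between calls to the robot, and variables do not carry over. Pictures are saved under pics/ and viewed, and the job is handed in when it is done.

Besides the shell and the picture viewer there is one more tool, called after "Request:" by a JSON object that holds its "api" and its "payload". jog_arm: Moves the arm, as the interface text tells. Its arguments: {"type":"object","properties":{"moves":{"type":"array"}},"required":["moves"]}

```bash
mkdir -p pics
python3 - <<'E'
from station import *
import cv2,numpy as np,json
s=sense();print(s)
for n in("scene","top","wrist"):
    c=capture(n);cv2.imwrite(f"pics/{n}0.png",c["frame"][:,:,::-1]);print(n,c["fov_y"],c["cx"],c["cy"],np.round(c["world_from_camera"],3).tolist())
E
```

```text
{'time_s': 0.0, 'joints': array([ 8.04195689e+01,  2.20903815e+01,  3.78789542e-01, -2.88529670e-02,
       -6.84123704e+01, -1.48182297e+01]), 'joint_velocities': array([ 0.00788326,  0.07447585,  0.01578292,  0.14074374,  0.08295752,
       -0.09896043]), 'effort': array([-1.89808045e-03, -3.90664530e+01,  1.87399650e+01,  4.21998248e+00,
        1.09520636e-02, -2.02304846e-04]), 'tcp_pos': array([0.25789224, 0.56863424, 0.22145721]), 'ee_rot': array([[ 9.10616597e-01, -4.13251421e-01, -8.21801943e-04],
       [-4.13252226e-01, -9.10614283e-01, -2.05539863e-03],
       [ 1.01051817e-04,  2.21129159e-03, -9.99997550e-01]]), 'wrist_force': array([-0.41403979,  0.660766  , -0.63624478]), 'moment': array([-0.06598854,  0.02700978, -0.04032128]), 'gripper_width': 1.0010449490785667}
scene 48.93531056529368 314.7399594082848 240.76551074066847 [[0.889, -0.199, 0.413, -0.094], [-0.458, -0.368, 0.809, -1.253], [-0.009, -0.908, -0.418, 0.738], [0.0, 0.0, 0.0, 1.0]]
top 52.579317011726424 319.35439426228066 245.89318386330106 [[-0.022, -0.991, 0.131, 0.371], [-1.0, 0.02, -0.017, -0.007], [0.014, -0.131, -0.991, 1.259], [0.0, 0.0, 0.0, 1.0]]
wrist 60.66494865888432 320.3124484922108 236.64920979495045 [[-0.413, -0.87, -0.27, 0.333], [-0.911, 0.395, 0.12, 0.537], [0.002, 0.296, -0.955, 0.383], [0.0, 0.0, 0.0, 1.0]]
```

View pics/scene0.png

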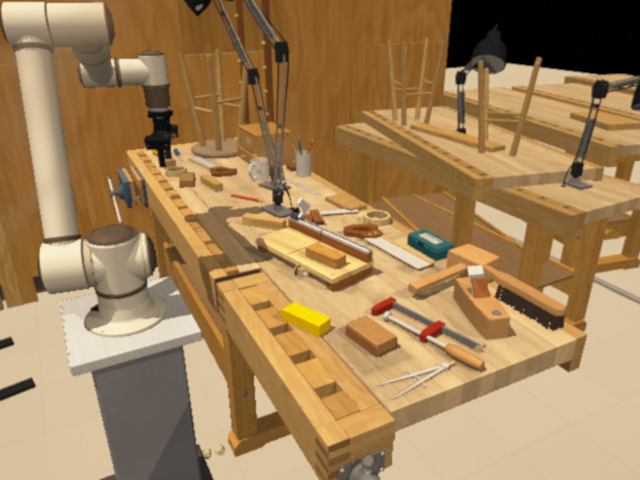

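View pics/top0.png

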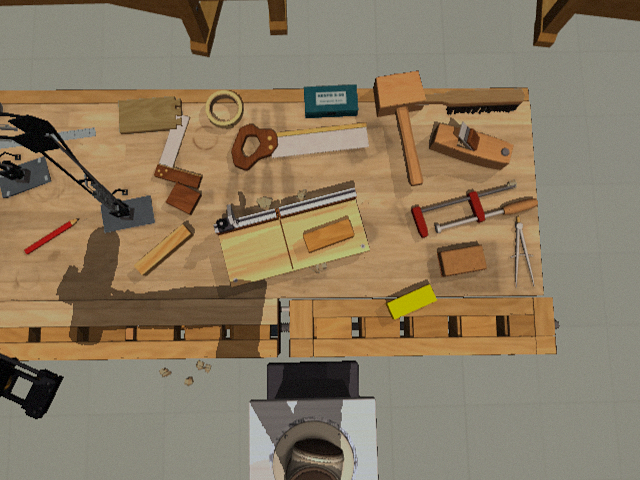

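View pics/wrist0.png

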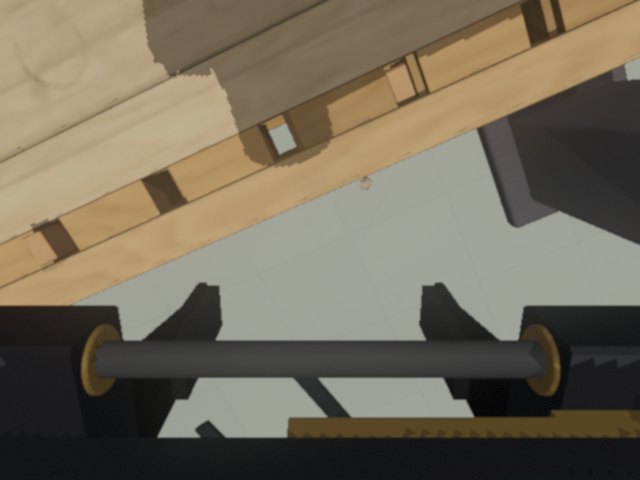

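Top view: the jig is around (293,237), with the blank at (329,234), the stop and knob at (225,222), and the lamp at (125,210). I'll zoom in on it.

Run:
```python
import cv2
a=cv2.imread("pics/top0.png")[165:305,195:385];cv2.imwrite("pics/top0z.png",cv2.resize(a,None,fx=4.2,fy=4.2,interpolation=cv2.INTER_CUBIC)[:600])
a=cv2.imread("pics/scene0.png")[195:295,240:385];cv2.imwrite("pics/scene0z.png",cv2.resize(a,None,fx=5,fy=5,interpolation=cv2.INTER_CUBIC))
```

```text
(no output)
```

View pics/top0z.png

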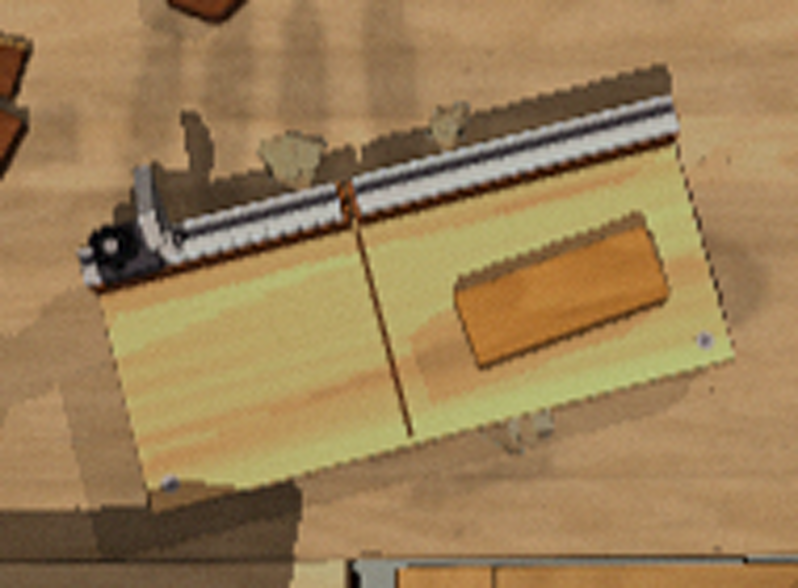

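View pics/scene0z.png

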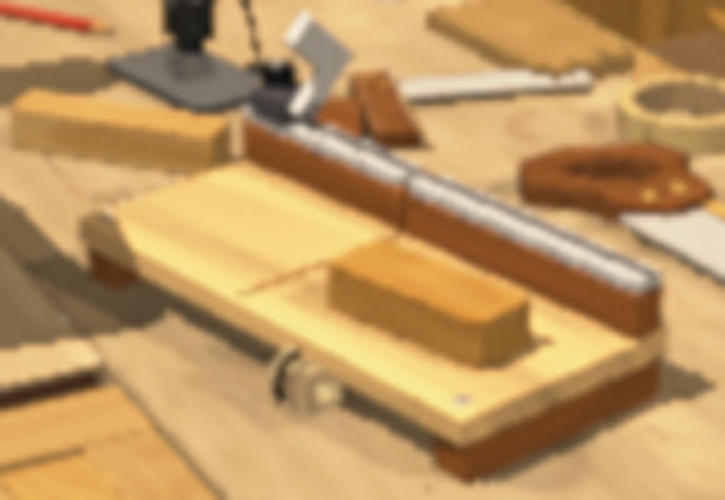

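```bash
cat > h.py <<'E'
import numpy as np,cv2
from station import *
def ray(c,u,v):
    T=np.array(c["world_from_camera"]);f=240/np.tan(np.radians(c["fov_y"]/2))
    d=T[:3,:3]@np.array([(u-c["cx"])/f,(v-c["cy"])/f,1]);return T[:3,3],d/np.linalg.norm(d)
def cast(c,u,v,z):
    o,d=ray(c,u,v);return o+d*(z-o[2])/d[2]
def proj(c,p):
    T=np.array(c["world_from_camera"]);f=240/np.tan(np.radians(c["fov_y"]/2))
    q=T[:3,:3].T@(np.asarray(p)-T[:3,3]);return np.array([c["cx"]+f*q[0]/q[2],c["cy"]+f*q[1]/q[2]])
def cross(c1,p1,c2,p2):
    o1,d1=ray(c1,*p1);o2,d2=ray(c2,*p2)
    t=np.linalg.lstsq(np.c_[d1,-d2],o2-o1,rcond=None)[0];a=o1+d1*t[0];b=o2+d2*t[1];return (a+b)/2,np.linalg.norm(a-b)
E
python3 - <<'E'
from h import *
c=capture("top");s=capture("scene")
Z=lambda u,v:(195+u/4.2-.4,165+v/4.2-.4)
pts={"NL":(153,497,.045),"NR":(733,355,.045),"FL":(100,292,.083),"FR":(678,142,.083),"kerf near":(410,435,.045),"BR":(672,97,.083),
"b1":(457,288,.077),"b2":(642,222,.077),"b3":(667,297,.077),"b4":(480,367,.077),"plate_far":(145,168,.142),"plate_near":(165,258,.16)}
W={}
for k,(u,v,z) in pts.items():
    W[k]=cast(c,*Z(u,v),z);print(k,np.round(W[k],4))
for a,b in(("NL","NR"),("FL","FR"),("b1","b2"),("b4","b3"),("b2","b3"),("b1","b4")):
    d=W[b]-W[a];print(a,b,np.linalg.norm(d),np.degrees(np.arctan2(d[1],d[0])))
E
```

```text
NL [0.4425 0.1942 0.045 ]
NR [ 0.5204 -0.153   0.045 ]
FL [0.56   0.2189 0.083 ]
FR [ 0.6429 -0.1204  0.083 ]
kerf near [0.4762 0.0415 0.045 ]
BR [ 0.6701 -0.1177  0.083 ]
b1 [0.5592 0.0114 0.077 ]
b2 [ 0.5965 -0.0982  0.077 ]
b3 [ 0.5515 -0.1116  0.077 ]
b4 [ 0.5123 -0.0012  0.077 ]
plate_far [0.6199 0.1829 0.142 ]
plate_near [0.5657 0.1689 0.16  ]
NL NR 0.35585536184679784 -77.35327617396499
FL FR 0.3492971660309531 -76.26893931928203
b1 b2 0.11582813089086907 -71.24007390246244
b4 b3 0.11718083897295554 -70.48115032462853
b2 b3 0.04693638335782705 -163.4545134136595
b1 b4 0.04855610634647223 -164.96679295702668
```

Run:
```python
from h import *
c=capture("top");s=capture("scene")
print("lampbase",cast(c,105,230,0),cast(c,152,197,0),cast(c,155,225,0))
for n,a,b in(("elbow",(35,132),(282,50)),("baseTop",(122,208),(279,188)),("head?",(8,170),(200,3))):print(n,cross(c,a,s,b))
J=np.array([[np.cos(a:=np.radians(13.2)),-np.sin(a)],[np.sin(a),np.cos(a)]])
print(cast(c,195+100/4.2-.4,165+292/4.2-.4,.045),cast(c,195+678/4.2-.4,165+142/4.2-.4,.045))
# stop edges by triangulation: scene zoom x5 offset 240,195
Zs=lambda u,v:(240+u/5-.4,195+v/5-.4);Z=lambda u,v:(195+u/4.2-.4,165+v/4.2-.4)
print("top far corner",cross(c,Z(147,168),s,Zs(352,55)));print("near top",cross(c,Z(150,215),s,Zs(305,15)))
```

```text
lampbase [0.58996401 0.52987547 0.        ] [ 6.75798415e-01  4.09906847e-01 -2.22044605e-16] [0.60071039 0.40035703 0.        ]
elbow (array([0.63151666, 0.38381465, 0.58725963]), np.float64(5.331354287348923e-06))
baseTop (array([0.6264742 , 0.44585594, 0.10460242]), np.float64(0.0038018985807523895))
head? (array([0.44956086, 0.33987433, 0.73714532]), np.float64(0.16327030674789722))
[0.56608187 0.22617674 0.045     ] [ 0.65167176 -0.12410173  0.045     ]
top far corner (array([0.62421707, 0.18483202, 0.12367657]), np.float64(0.0005026704780452406))
near top (array([0.58874883, 0.17741796, 0.16009602]), np.float64(0.001875778408866999))
```

Run:
```python
from h import *
c=capture("top");s=capture("scene")
for z in(.6,.7,.8,.9):
    p=cast(c,5,165,z);q=cast(c,5,125,z);r=cast(c,55,130,z);print(z,p,proj(s,p),q,proj(s,q),proj(s,r))
a=c["frame"][80:320,:160];cv2.imwrite("pics/lamp.png",cv2.resize(a,None,fx=2.5,fy=2.5)[:,:,::-1])
a=s["frame"][0:240,140:330];cv2.imwrite("pics/lamps.png",cv2.resize(a,None,fx=2.5,fy=2.5)[:,:,::-1])
```

```text
0.6 [0.57957805 0.41504185 0.6       ] [263.00863458  45.85143108] [0.63747666 0.41864705 0.6       ] [279.15967196  44.94184644] [285.69870659  46.57330311]
0.7 [0.54790721 0.35100925 0.7       ] [259.60423979  12.31254068] [0.59702031 0.3540674  0.7       ] [274.30067621  11.96413389] [280.05168696  12.35600251]
0.8 [0.51623637 0.28697665 0.8       ] [255.70621431 -26.08942432] [0.55656397 0.28948775 0.8       ] [268.7194307  -25.91544443] [273.61205595 -26.66401241]
0.9 [0.48456552 0.22294406 0.9       ] [251.19880273 -70.49484516] [0.51610762 0.2249081  0.9       ] [262.24197155 -69.87757093] [266.20034287 -71.57421835]
```

View pics/lamp.png

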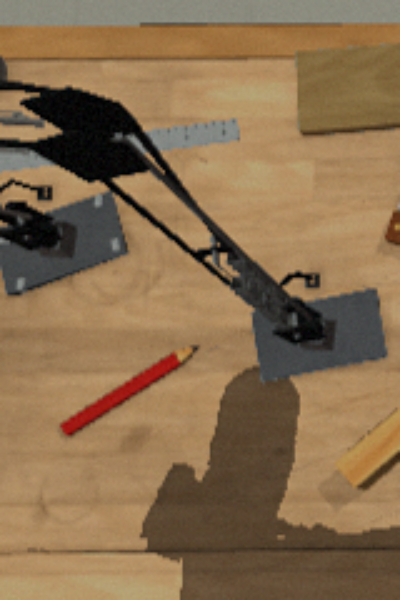

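View pics/lamps.png

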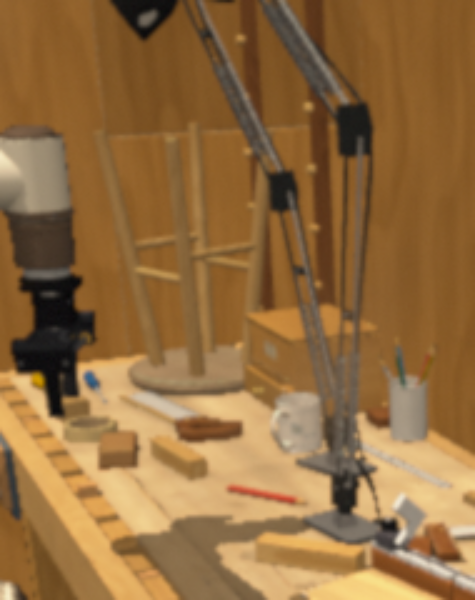

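Request:
{"api": "jog_arm", "payload": {"moves": [[1,0.01,0.003,-0.02,0,0,-0.02],[1,0.03,0.01,-0.05,0,0,-0.06],[1,0.06,0.02,-0.075,0,0,-0.1],[1,0.095,0.032,-0.078,0,0,-0.15],[1,0.13,0.044,-0.078,0,0,-0.2],[1,0.168,0.056,-0.078,0,0,-0.25],[1,0.206,0.069,-0.078,0,0,-0.3],[1,0.244,0.082,-0.078,0,0,-0.35],[1,0.28,0.094,-0.078,0,0,-0.4],[1,0.312,0.105,-0.078,0,0,-0.45]]}}

```text
time_s: 1.28
tcp_pos: [0.5003, 0.3428, 0.3008]
ee_rot: [[1.0, 0.026, 0.0], [0.026, -1.0, 0.0], [0.0, -0.0, -1.0]]
wrist_force: [0.4, 1.0, 0.2]
gripper_width: 0.323
```

Request:
{"api": "jog_arm", "payload": {"moves": [[1,0.025,0.025,0,0,0,-0.05],[1,0.05,0.05,0,0,0,-0.1],[1,0.075,0.075,0,0,0,-0.15],[1,0.1,0.1,0,0,0,-0.206],[1,0.125,0.125,0,0,0,-0.206],[1,0.145,0.143,0,0,0,-0.206],[1,0.157,0.154,0,0,0,-0.206],[1,0.157,0.154,0,0,0,-0.206],[1,0.157,0.154,0,0,0,-0.206],[1,0.157,0.154,0,0,0,-0.206]]}}

```text
time_s: 2.12
tcp_pos: [0.6592, 0.1948, 0.3004]
ee_rot: [[0.974, 0.228, -0.0], [0.228, -0.974, 0.0], [-0.0, -0.0, -1.0]]
wrist_force: [0.3, -0.1, 0.3]
gripper_width: 0.006
```

Run:
```python
from h import *
for n in("wrist","top"):
    c=capture(n);cv2.imwrite(f"pics/{n}1.png",c["frame"][:,:,::-1])
s=sense();print(s["tcp_pos"],s["joints"])
```

```text
[0.65891966 0.19539512 0.30088702] [ 2.99581085e+01  2.63549208e+01  1.82576782e+01 -8.68792038e-03
 -8.18862960e+01  7.33103933e+01]
```

View pics/wrist1.png

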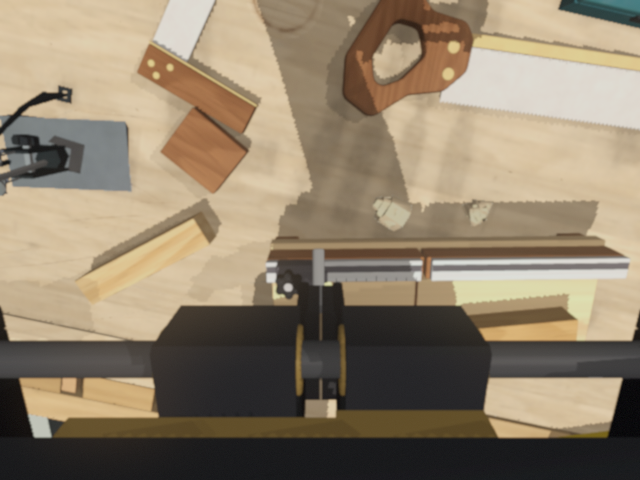

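Wrist view: the stop plate is at (319,267), the knob at (288,286), and the track runs along row ~265 from column 268 to 627. Its direction is nearly level, so the yaw is right.

Run:
```python
from h import *
c=capture("wrist");f=c["frame"]
cv2.imwrite("pics/w1z.png",cv2.resize(f[225:305,255:345],None,fx=7,fy=7,interpolation=cv2.INTER_CUBIC)[:,:,::-1])
cv2.imwrite("pics/w1y.png",cv2.resize(f[225:345,440:640],None,fx=4,fy=4,interpolation=cv2.INTER_CUBIC)[:,:,::-1])
R=np.array([[.9736,.2284],[-.2284,.9736]]);o=np.array([.567,.041])
for k,u,v,z in(("platefar",319,250,.124),("plate near",319,283,.16),("track far L",268,258,.083),("far R",627,257,.083),("nearL",268,281,.083),("nearR",627,279,.083)):
    p=cast(c,u,v,z);print(k,p,R@(p[:2]-o))
```

```text
platefar [0.624985   0.18965184 0.124     ] [0.09040627 0.13148366]
plate near [0.60991619 0.1859727  0.16      ] [0.07489496 0.13134336]
track far L [0.59151436 0.23353547 0.083     ] [0.06784228 0.18185345]
far R [ 0.6738116  -0.10995374  0.083     ] [ 0.06951394 -0.17136433]
nearL [0.56742881 0.2287945  0.083     ] [0.04330975 0.18273879]
nearR [ 0.65222963 -0.12035575  0.083     ] [ 0.04612591 -0.1765624 ]
```

View pics/w1z.png

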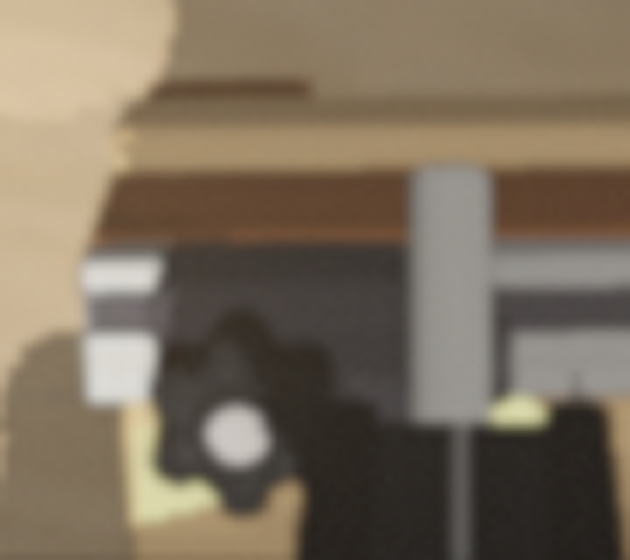

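View pics/w1y.png

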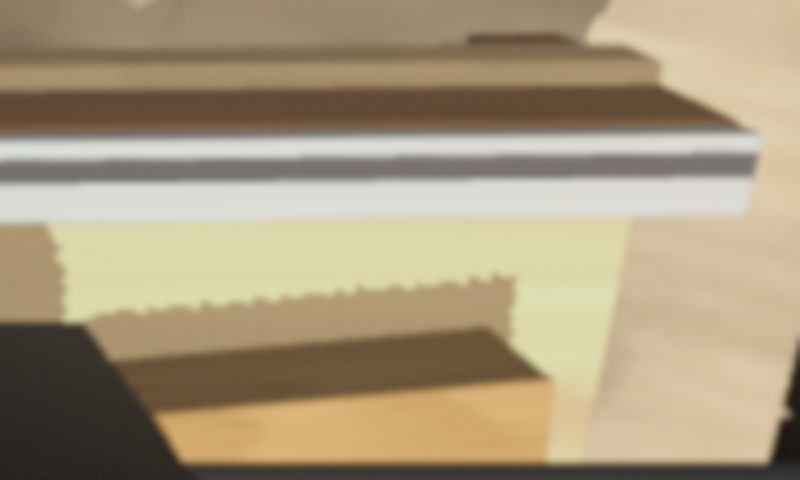

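Request:
{"api": "jog_arm", "payload": {"moves": [[1,0,0,0.03,0,0,0],[1,0,0,0.06,0,0,0],[1,0,0,0.09,0,0,0],[1,0,0.0,0.12,0,0,0],[1,0,0,0.145,0,0,0],[1,0,0,0.16,0,0,0],[1,0,-0.001,0.17,0,0,0],[1,-0.005,-0.002,0.17,0,0,0],[1,-0.01,-0.002,0.17,0,0,0],[1,-0.015,-0.002,0.17,0,0,0]]}}

```text
time_s: 3.1
tcp_pos: [0.6447, 0.1937, 0.1324]
ee_rot: [[0.973, 0.229, 0.003], [0.229, -0.973, 0.001], [0.003, -0.0, -1.0]]
wrist_force: [-0.1, -0.2, 0.4]
gripper_width: 0.005
```

Request:
{"api": "jog_arm", "payload": {"moves": [[1,-0.004,0,0,0,0,0],[1,-0.008,0,0,0,0,0],[1,-0.012,0,0,0,0,0],[1,-0.016,0,0,0,0,0],[1,-0.02,0,0,0,0,0],[1,-0.024,0,0,0,0,0],[1,-0.028,0,0,0,0,0],[1,-0.032,0,0,0,0,0],[1,-0.036,0,0,0,0,0],[1,-0.038,0,0,0,0,0]]}}

```text
time_s: 3.93
tcp_pos: [0.6153, 0.1861, 0.1385]
ee_rot: [[0.973, 0.231, 0.021], [0.231, -0.973, 0.005], [0.022, -0.0, -1.0]]
wrist_force: [8.0, -1.2, 16.2]
gripper_width: 0.005
```

Run:
```python
from h import *
c=capture("wrist");cv2.imwrite("pics/wrist2.png",c["frame"][:,:,::-1])
a=capture("scene")["frame"][195:295,240:385];cv2.imwrite("pics/scene2z.png",cv2.resize(a,None,fx=5,fy=5,interpolation=cv2.INTER_CUBIC)[:,:,::-1])
```

```text
(no output)
```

View pics/scene2z.png

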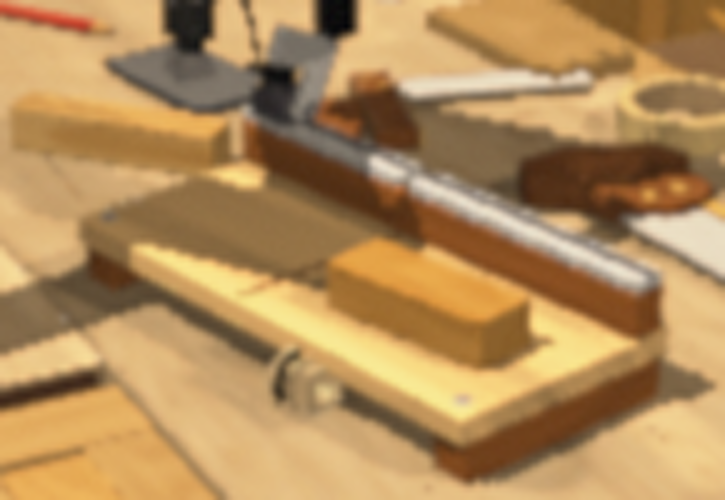

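View pics/wrist2.png

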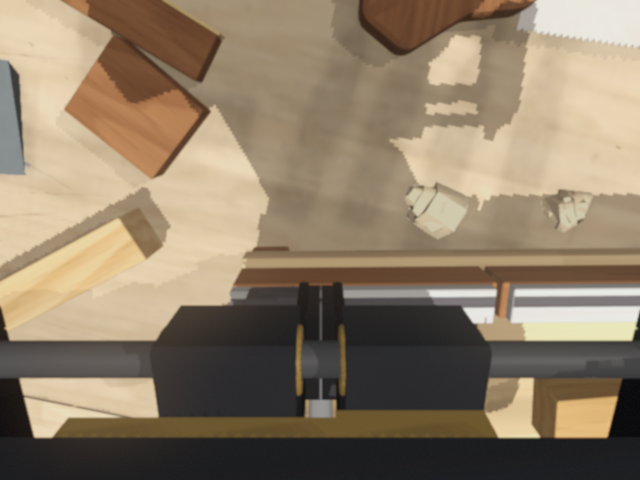

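The fingertip is riding on the sloped edge (16 N upward) instead of pushing it. I'll back off, go lower and push the rear corner with the side of the finger.

Request:
{"api": "jog_arm", "payload": {"moves": [[1,0.006,0,-0.006,0,0,0],[1,0.014,0.001,-0.006,0,0,0],[1,0.024,0.002,-0.004,0,0,0],[1,0.034,0.003,0,0,0,0],[1,0.042,0.003,0,0,0,0],[1,0.044,0.003,0.005,0,0,0],[1,0.044,0.003,0.01,0,0,0],[1,0.044,0.003,0.014,0,0,0],[1,0.044,0.003,0.014,0,0,0],[1,0.044,0.003,0.014,0,0,0]]}}

```text
time_s: 4.87
tcp_pos: [0.6505, 0.1913, 0.116]
ee_rot: [[0.974, 0.228, -0.001], [0.228, -0.974, -0.001], [-0.001, 0.0, -1.0]]
wrist_force: [-0.1, 0.1, -0.3]
gripper_width: 0.003
```

Request:
{"api": "jog_arm", "payload": {"moves": [[1,-0.003,0,0,0,0,0],[1,-0.006,0,0,0,0,0],[1,-0.009,0,0,0,0,0],[1,-0.012,0,0,0,0,0],[1,-0.015,0,0,0,0,0],[1,-0.017,0,0,0,0,0],[1,-0.019,0,0,0,0,0],[1,-0.021,0,0,0,0,0],[1,-0.023,0,0,0,0,0],[1,-0.025,0,0,0,0,0]]}}

```text
time_s: 5.7
tcp_pos: [0.6265, 0.1858, 0.1165]
ee_rot: [[0.974, 0.228, 0.0], [0.228, -0.974, -0.0], [0.0, 0.0, -1.0]]
wrist_force: [0.2, 0.8, 0.0]
gripper_width: 0.002
```

Request:
{"api": "jog_arm", "payload": {"moves": [[1,-0.002,0,0,0,0,0],[1,-0.004,0,0,0,0,0],[1,-0.006,0,0,0,0,0],[1,-0.008,0,0,0,0,0],[1,-0.01,0,0,0,0,0],[1,-0.011,0,0,0,0,0],[1,-0.012,0,0,0,0,0],[1,-0.013,0,0,0,0,0],[1,-0.013,0,0,0,0,0],[1,-0.013,0,0,0,0,0]]}}

```text
time_s: 6.53
tcp_pos: [0.6141, 0.1829, 0.1166]
ee_rot: [[0.974, 0.228, 0.0], [0.228, -0.974, 0.0], [0.0, -0.0, -1.0]]
wrist_force: [0.4, -0.2, -0.4]
gripper_width: 0.007
```

Run:
```python
from h import *
c=capture("wrist");cv2.imwrite("pics/wrist3.png",c["frame"][:,:,::-1])
a=capture("scene")["frame"][195:295,240:385];cv2.imwrite("pics/scene3z.png",cv2.resize(a,None,fx=5,fy=5,interpolation=cv2.INTER_CUBIC)[:,:,::-1])
```

```text
(no output)
```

View pics/scene3z.png

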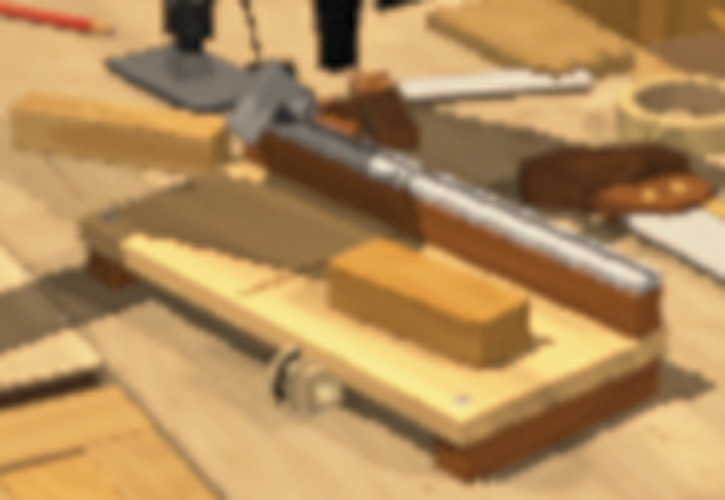

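The stop is past its balance point and tipping toward the near side. I'll go up and move to the near side of the blank.

Request:
{"api": "jog_arm", "payload": {"moves": [[1,0.005,0,-0.025,0,0,0],[1,0.005,0,-0.06,0,0,0],[1,0,0.01,-0.09,0,0,0],[1,-0.02,0.03,-0.1,0,0,0],[1,-0.04,0.055,-0.1,0,0,0],[1,-0.065,0.085,-0.1,0,0,0],[-0.2,-0.09,0.115,-0.1,0,0,0],[-0.2,-0.115,0.145,-0.1,0,0,0],[-0.2,-0.14,0.175,-0.1,0,0,0],[-0.2,-0.165,0.205,-0.1,0,0,0]]}}

```text
time_s: 7.47
tcp_pos: [0.4991, -0.0558, 0.2168]
ee_rot: [[0.973, 0.229, 0.001], [0.229, -0.973, 0.0], [0.001, 0.0, -1.0]]
wrist_force: [1.1, -0.3, -0.1]
gripper_width: 0.221
```

Request:
{"api": "jog_arm", "payload": {"moves": [[-0.2,-0.008,0.008,0,0,0,0],[-0.2,-0.008,0.008,0,0,0,0],[-0.2,-0.008,0.008,0,0,0,0],[-0.2,-0.008,0.008,0,0,0,0],[-0.2,-0.008,0.008,0,0,0,0],[-0.2,-0.008,0.008,0,0,0,0],[-0.2,-0.008,0.008,0,0,0,0],[-0.2,-0.008,0.008,0,0,0,0],[-0.2,-0.008,0.008,0,0,0,0],[-0.2,-0.008,0.008,0,0,0,0]]}}

```text
time_s: 8.3
tcp_pos: [0.4943, -0.0638, 0.2165]
ee_rot: [[0.974, 0.229, -0.0], [0.229, -0.974, -0.0], [-0.0, 0.0, -1.0]]
wrist_force: [0.6, 0.1, -0.3]
gripper_width: 0.599
```

Run:
```python
from h import *
c=capture("wrist");cv2.imwrite("pics/wrist4.png",c["frame"][:,:,::-1])
a=capture("scene")["frame"][195:295,240:385];cv2.imwrite("pics/scene4z.png",cv2.resize(a,None,fx=5,fy=5,interpolation=cv2.INTER_CUBIC)[:,:,::-1])
```

```text
(no output)
```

View pics/scene4z.png

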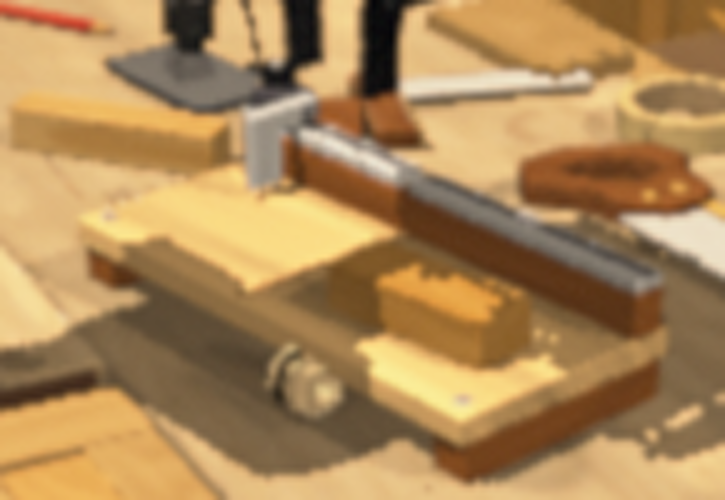

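View pics/wrist4.png

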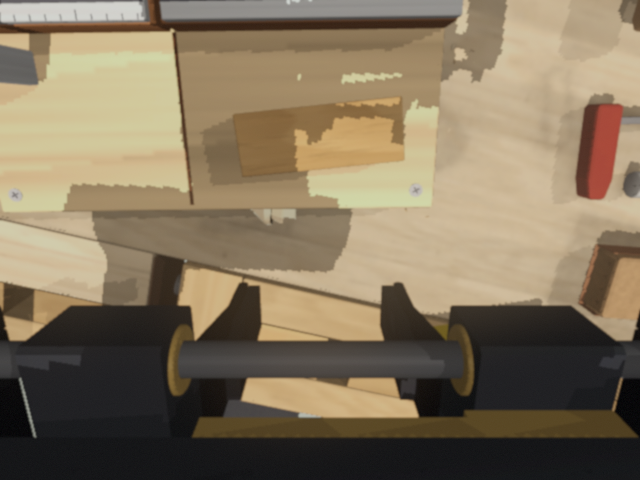

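The stop is down: its plate stands in front of the fence at zoomed (270,145). In the wrist view the blank's corners are about (235,116), (403,97), (405,159) and (243,176).

Run:
```python
from h import *
c=capture("wrist")
R=np.array([[.9736,.2284],[-.2284,.9736]]);o=np.array([.567,.041])
for k,u,v,z in(("BL",235,116,.077),("BR",403,97,.077),("NR",405,159,.077),("NL",243,176,.077),("fence base R",440,28,.045),("fence base L",190,31,.045),("jig NR",432,206,.045),("jig near L",5,212,.045)):
    p=cast(c,u,v,z);print(k,R@(p[:2]-o))
t=sense()["tcp_pos"];print(R@(t[:2]-o))
```

```text
BL [-0.01647059 -0.02436183]
BR [-0.00374598 -0.1420291 ]
NR [-0.04639891 -0.14603775]
NL [-0.05880866 -0.0276582 ]
fence base R [ 0.04519256 -0.1724411 ]
fence base L [0.04314132 0.01151283]
jig NR [-0.08865655 -0.17737822]
jig near L [-0.09393878  0.17890467]
[-0.09484158 -0.08557385]
```

Request:
{"api": "jog_arm", "payload": {"moves": [[-0.2,0,0,0.03,0,0,-0.01],[-0.2,0,0,0.065,0,0,-0.01],[-0.2,0,0,0.1,0,0,-0.01],[-0.2,0,0,0.13,0,0,-0.01],[-0.2,0,0,0.15,0,0,-0.01],[-0.2,0,0,0.158,0,0,-0.01],[-0.2,0,0,0.162,0,0,-0.01],[-0.2,0,0,0.162,0,0,-0.01],[-0.2,0.005,0,0.162,0,0,-0.01],[-0.2,0.012,0,0.162,0,0,-0.01]]}}

```text
time_s: 9.28
tcp_pos: [0.5072, -0.0611, 0.0561]
ee_rot: [[0.971, 0.238, 0.003], [0.238, -0.971, 0.0], [0.003, 0.0, -1.0]]
wrist_force: [-0.1, -0.8, -0.0]
gripper_width: 0.599
```

Request:
{"api": "jog_arm", "payload": {"moves": [[-0.2,0.006,0,0,0,0,0],[-0.2,0.012,0,0,0,0,0],[-0.2,0.018,0,0,0,0,0],[-0.2,0.024,0,0,0,0,0],[-0.2,0.03,0,0,0,0,0],[-0.2,0.036,0,0,0,0,0],[-0.2,0.042,0,0,0,0,0],[-0.2,0.048,0,0,0,0,0],[-0.2,0.054,0,0,0,0,0],[-0.2,0.06,0,0,0,0,0]]}}

```text
time_s: 10.12
tcp_pos: [0.5647, -0.0469, 0.0545]
ee_rot: [[0.971, 0.238, -0.0], [0.238, -0.971, -0.0], [-0.0, -0.0, -1.0]]
wrist_force: [-0.7, 0.5, 1.4]
gripper_width: 0.596
```

Request:
{"api": "jog_arm", "payload": {"moves": [[-0.2,0.002,0,0,0,0,0],[-0.2,0.004,0,0,0,0,0],[-0.2,0.006,0,0,0,0,0],[-0.2,0.008,0,0,0,0,0],[-0.2,0.01,0,0,0,0,0],[-0.2,0.011,0,0,0,0,0],[-0.2,0.012,0,0,0,0,0],[-0.2,0.013,0,0,0,0,0],[-0.2,0.014,0,0,0,0,0],[-0.2,0.014,0,0,0,0,0]]}}

```text
time_s: 10.95
tcp_pos: [0.5736, -0.0447, 0.0543]
ee_rot: [[0.971, 0.238, -0.009], [0.238, -0.971, -0.002], [-0.009, -0.001, -1.0]]
wrist_force: [-8.8, -1.9, 7.5]
gripper_width: 0.599
```

Run:
```python
from h import *
c=capture("wrist");cv2.imwrite("pics/wrist5.png",c["frame"][:,:,::-1])
```

```text
(no output)
```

View pics/wrist5.png

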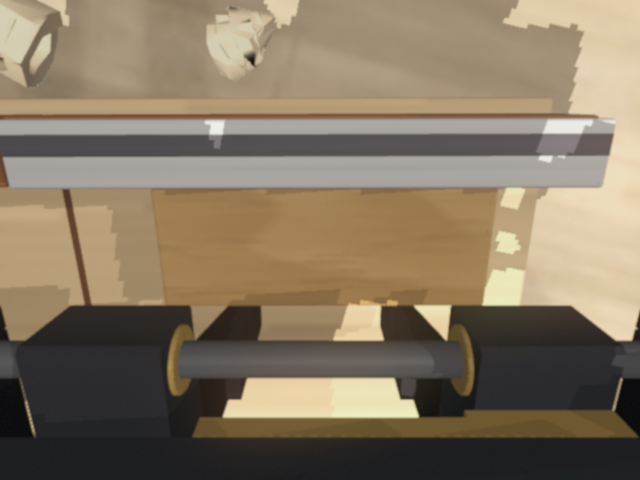

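The blank is flat against the fence, with its far top edge from (153,190) to (497,188). Next is its right end.

Run:
```python
from h import *
c=capture("wrist")
s=sense();t=s["tcp_pos"];R=s["ee_rot"]
for k,u,v,z in(("BL",153,190,.077),("BR",497,188,.077),("NR",485,305,.077),("NL",166,306,.077),("trackNearR",605,187,.083),("trackNearL",5,188,.083)):
    p=cast(c,u,v,z);print(k,R.T@(p-t))
p=cast(capture("top"),195+165/4.2,165+300/4.2,.08);print(R.T@(p-t))
```

```text
BL [ 0.05633077 -0.05822151 -0.02312275]
BR [ 0.05710164  0.05928877 -0.02320212]
NR [ 0.012842    0.06062093 -0.02280388]
NL [ 0.01230881 -0.05879181 -0.02272548]
trackNearR [ 0.05855944  0.09183718 -0.02923557]
trackNearL [ 0.05809786 -0.10404584 -0.02911069]
[ 0.03428342 -0.22364943 -0.02582213]
```

Request:
{"api": "jog_arm", "payload": {"moves": [[-0.2,-0.012,0,0,0,0,0],[1,-0.03,0,-0.01,0,0,0],[1,-0.03,0.015,-0.045,0,0,0],[1,-0.02,0.04,-0.07,0,0,0],[1,0.005,0.07,-0.07,0,0,0],[1,0.026,0.095,-0.07,0,0,0],[1,0.026,0.095,-0.068,0,0,0],[1,0.026,0.095,-0.04,0,0,0],[1,0.026,0.095,-0.01,0,0,0],[1,0.026,0.095,0,0,0,0]]}}

```text
time_s: 11.93
tcp_pos: [0.623, -0.1295, 0.0502]
ee_rot: [[0.972, 0.236, -0.006], [0.236, -0.972, 0.001], [-0.006, -0.003, -1.0]]
wrist_force: [-0.5, 0.6, -0.4]
gripper_width: 0.036
```

Run:
```python
from h import *
c=capture("wrist");cv2.imwrite("pics/wrist6.png",c["frame"][:,:,::-1])
s=sense();print(s["tcp_pos"],s["gripper_width"],s["wrist_force"])
```

```text
[ 0.62253006 -0.12945886  0.0496074 ] 0.017684292025384452 [-0.0678473  -0.26609232 -1.36780882]
```

View pics/wrist6.png

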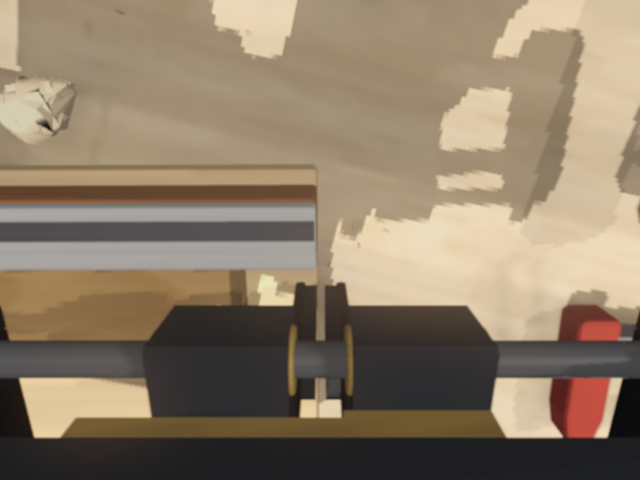

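Request:
{"api": "jog_arm", "payload": {"moves": [[1,0,-0.004,-0.003,0,0,0],[1,0,-0.009,-0.003,0,0,0],[1,0,-0.014,-0.003,0,0,0],[1,0,-0.018,-0.003,0,0,0],[1,0,-0.023,-0.003,0,0,0],[1,0,-0.029,-0.003,0,0,0],[1,0,-0.035,-0.003,0,0,0],[1,0,-0.041,-0.003,0,0,0],[1,0,-0.047,-0.003,0,0,0],[1,0,-0.053,-0.003,0,0,0]]}}

```text
time_s: 12.82
tcp_pos: [0.6129, -0.0777, 0.0576]
ee_rot: [[0.971, 0.238, 0.0], [0.238, -0.971, -0.0], [0.0, 0.0, -1.0]]
wrist_force: [0.1, -1.1, 0.6]
gripper_width: 0.004
```

Run:
```python
from h import *
c=capture("wrist");cv2.imwrite("pics/wrist7.png",c["frame"][:,:,::-1])
s=sense();print(s["tcp_pos"],s["gripper_width"],s["wrist_force"])
```

```text
[ 0.61255101 -0.07678246  0.05748712] 0.0021512837508961356 [-1.36552285  0.32523806  0.34417907]
```

View pics/wrist7.png

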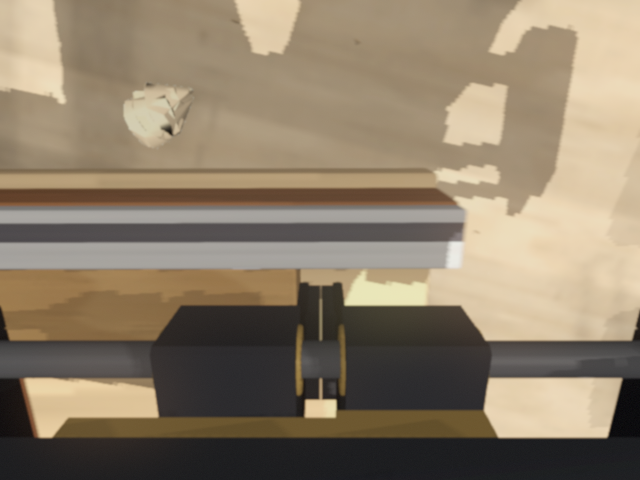

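The finger is flush against the blank's right end (column ~298), and the blank is still against the fence. I'll keep pushing.

Request:
{"api": "jog_arm", "payload": {"moves": [[1,0,-0.006,0,0,0,0],[1,0,-0.012,0,0,0,0],[1,0,-0.018,0,0,0,0],[1,0,-0.024,0,0,0,0],[1,0,-0.03,0,0,0,0],[1,0,-0.036,0,0,0,0],[1,0,-0.042,0,0,0,0],[1,0,-0.048,0,0,0,0],[1,0,-0.054,0,0,0,0],[1,0,-0.06,0,0,0,0]]}}

```text
time_s: 13.7
tcp_pos: [0.5985, -0.0194, 0.0575]
ee_rot: [[0.971, 0.238, -0.0], [0.238, -0.971, 0.0], [-0.0, -0.0, -1.0]]
wrist_force: [0.1, -0.7, -0.5]
gripper_width: 0.003
```

Request:
{"api": "jog_arm", "payload": {"moves": [[1,0,-0.005,0,0,0,0],[1,0,-0.01,0,0,0,0],[1,0,-0.015,0,0,0,0],[1,0,-0.02,0,0,0,0],[1,0,-0.025,0,0,0,0],[1,0,-0.03,0,0,0,0],[1,0,-0.035,0,0,0,0],[1,0,-0.039,0,0,0,0],[1,0,-0.042,0,0,0,0],[1,0,-0.045,0,0,0,0]]}}

```text
time_s: 14.53
tcp_pos: [0.588, 0.0241, 0.0576]
ee_rot: [[0.971, 0.238, -0.0], [0.238, -0.971, -0.0], [-0.0, 0.0, -1.0]]
wrist_force: [-0.5, -0.1, 0.7]
gripper_width: 0.003
```

Run:
```python
from h import *
c=capture("wrist");cv2.imwrite("pics/wrist8.png",c["frame"][:,:,::-1])
a=capture("scene")["frame"][195:295,240:385];cv2.imwrite("pics/scene8z.png",cv2.resize(a,None,fx=5,fy=5,interpolation=cv2.INTER_CUBIC)[:,:,::-1])
s=sense();print(s["tcp_pos"],s["gripper_width"],s["wrist_force"])
```

```text
[0.58799501 0.02415273 0.05760987] 0.00726983965806078 [ 1.22176099 -0.01135379  0.14217587]
```

View pics/wrist8.png

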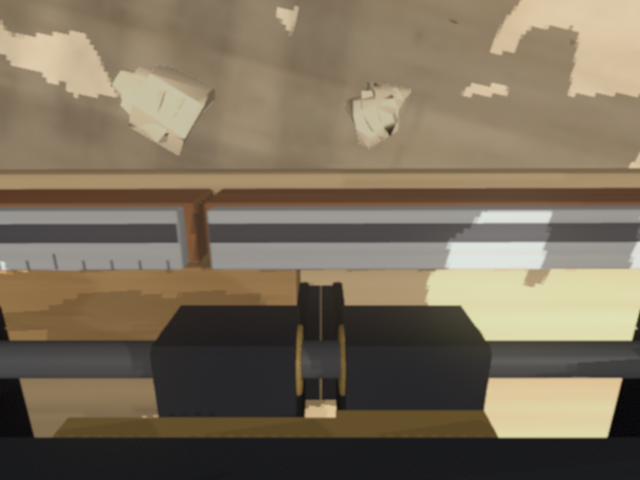

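View pics/scene8z.png

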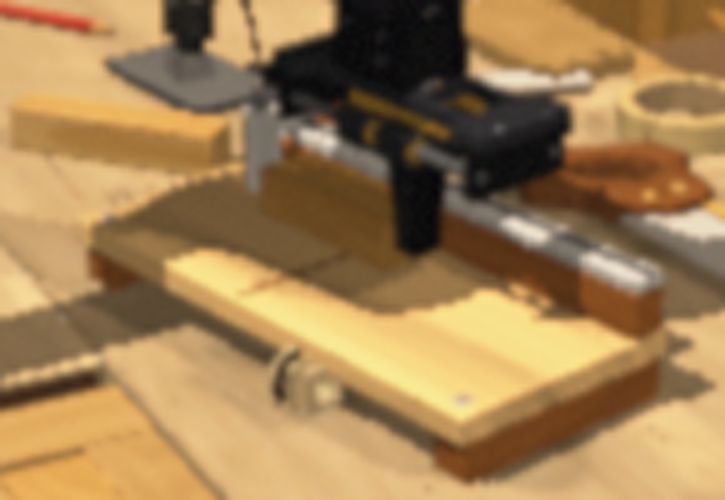

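The blank's left end is close to the stop (zoomed (262,190)). From here I go slowly until contact.

Request:
{"api": "jog_arm", "payload": {"moves": [[1,0,-0.0015,0,0,0,0],[1,0,-0.003,0,0,0,0],[1,0,-0.0045,0,0,0,0],[1,0,-0.006,0,0,0,0],[1,0,-0.0075,0,0,0,0],[1,0,-0.009,0,0,0,0],[1,0,-0.01,0,0,0,0],[1,0,-0.011,0,0,0,0],[1,0,-0.012,0,0,0,0],[1,0,-0.013,0,0,0,0]]}}

```text
time_s: 15.47
tcp_pos: [0.585, 0.0364, 0.0576]
ee_rot: [[0.971, 0.238, 0.0], [0.238, -0.971, -0.0], [0.0, 0.0, -1.0]]
wrist_force: [0.1, -1.1, 0.7]
gripper_width: 0.008
```

Request:
{"api": "jog_arm", "payload": {"moves": [[1,0,-0.0005,0,0,0,0],[1,0,-0.001,0,0,0,0],[1,0,-0.0015,0,0,0,0],[1,0,-0.002,0,0,0,0],[1,0,-0.0025,0,0,0,0],[1,0,-0.003,0,0,0,0],[1,0,-0.0035,0,0,0,0],[1,0,-0.004,0,0,0,0],[1,0,-0.0045,0,0,0,0],[1,0,-0.005,0,0,0,0]]}}

```text
time_s: 16.3
tcp_pos: [0.5838, 0.0407, 0.0576]
ee_rot: [[0.971, 0.238, 0.0], [0.238, -0.971, -0.001], [-0.0, 0.001, -1.0]]
wrist_force: [0.9, -6.1, 0.5]
gripper_width: 0.007
```

Contact: 6 N along the fence. I'll retreat, re-seat the blank against the fence from the near side, and look.

Request:
{"api": "jog_arm", "payload": {"moves": [[1,0,0.008,0,0,0,0],[1,0,0.018,-0.005,0,0,0],[1,0,0.02,-0.04,0,0,0],[1,-0.01,0.02,-0.08,0,0,0],[1,-0.03,0.01,-0.1,0,0,0],[-0.2,-0.055,-0.01,-0.1,0,0,0],[-0.2,-0.08,-0.035,-0.1,0,0,0],[-0.2,-0.1,-0.06,-0.1,0,0,0],[-0.2,-0.11,-0.075,-0.1,0,0,0],[-0.2,-0.11,-0.075,-0.1,0,0,0]]}}

```text
time_s: 17.13
tcp_pos: [0.4568, 0.0886, 0.1582]
ee_rot: [[0.971, 0.24, -0.0], [0.24, -0.971, 0.001], [0.0, -0.001, -1.0]]
wrist_force: [-0.4, -0.5, 0.1]
gripper_width: 0.298
```

Run:
```python
from h import *
c=capture("wrist");cv2.imwrite("pics/wrist9.png",c["frame"][:,:,::-1])
a=capture("scene")["frame"][195:295,240:385];cv2.imwrite("pics/scene9z.png",cv2.resize(a,None,fx=5,fy=5,interpolation=cv2.INTER_CUBIC)[:,:,::-1])
s=sense();print(s["tcp_pos"],s["gripper_width"],s["wrist_force"])
```

```text
[0.45931624 0.0879666  0.15818649] 0.3890643360560706 [-0.08959368 -0.73934192  0.22226979]
```

View pics/wrist9.png

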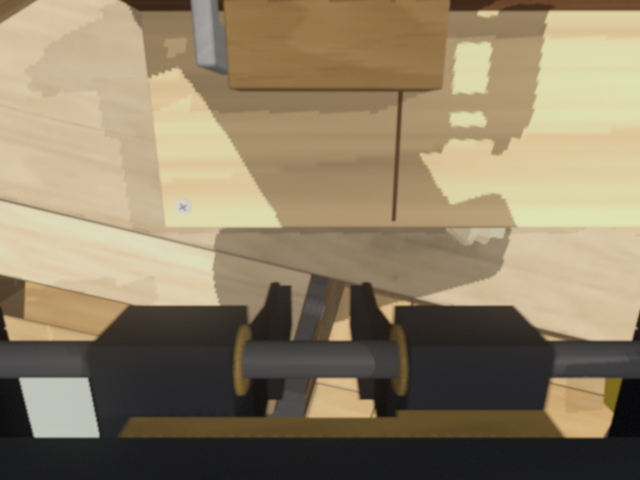

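View pics/scene9z.png

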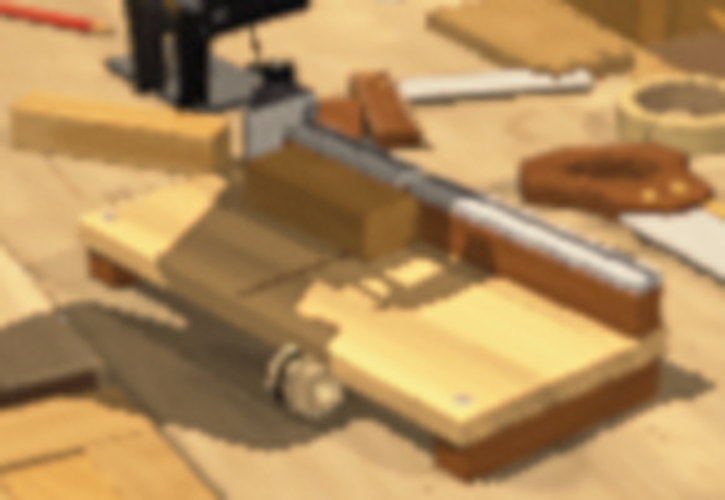

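The blank sits flush by the stop (left end at column 229, stop to its left) and along the fence. I'll re-press it gently from the near side.

Request:
{"api": "jog_arm", "payload": {"moves": [[-0.2,0.01,0.004,0.02,0,0,0],[-0.2,0.02,0.009,0.05,0,0,0],[-0.2,0.03,0.009,0.08,0,0,0],[-0.2,0.04,0.009,0.097,0,0,0],[-0.2,0.05,0.009,0.097,0,0,0],[-0.2,0.058,0.009,0.097,0,0,0],[-0.2,0.065,0.009,0.097,0,0,0],[-0.2,0.07,0.009,0.097,0,0,0],[-0.2,0.074,0.009,0.097,0,0,0],[-0.2,0.077,0.009,0.097,0,0,0]]}}

```text
time_s: 18.07
tcp_pos: [0.5369, 0.0977, 0.0617]
ee_rot: [[0.971, 0.238, 0.002], [0.238, -0.971, 0.001], [0.002, -0.0, -1.0]]
wrist_force: [-0.6, -0.0, 0.1]
gripper_width: 0.602
```

Request:
{"api": "jog_arm", "payload": {"moves": [[-0.2,0.001,0,0,0,0,0],[-0.2,0.002,0,0,0,0,0],[-0.2,0.003,0,0,0,0,0],[-0.2,0.004,0,0,0,0,0],[-0.2,0.005,0,0,0,0,0],[-0.2,0.006,0,0,0,0,0],[-0.2,0.0065,0,0,0,0,0],[-0.2,0.007,0,0,0,0,0],[-0.2,0.007,0,0,0,0,0],[-0.2,0.007,0,0,0,0,0]]}}

```text
time_s: 18.9
tcp_pos: [0.5385, 0.0977, 0.0601]
ee_rot: [[0.971, 0.238, -0.009], [0.238, -0.971, -0.003], [-0.009, 0.001, -1.0]]
wrist_force: [-9.6, -0.2, 6.8]
gripper_width: 0.601
```

Request:
{"api": "jog_arm", "payload": {"moves": [[-0.2,-0.01,0,0,0,0,0],[1,-0.03,0,-0.01,0,0,0],[1,-0.03,0.02,-0.04,0,0,0],[1,-0.02,0.045,-0.065,0,0,0],[1,0.005,0.075,-0.065,0,0,0],[1,0.026,0.095,-0.065,0,0,0],[1,0.026,0.095,-0.06,0,0,0],[1,0.026,0.095,-0.04,0,0,0],[1,0.026,0.095,-0.012,0,0,0],[1,0.026,0.095,0.0,0,0,0]]}}

```text
time_s: 19.73
tcp_pos: [0.5887, 0.0127, 0.0574]
ee_rot: [[0.972, 0.236, -0.003], [0.236, -0.972, -0.0], [-0.003, -0.001, -1.0]]
wrist_force: [0.0, 0.3, -1.0]
gripper_width: 0.036
```

Request:
{"api": "jog_arm", "payload": {"moves": [[1,0,-0.005,0,0,0,0],[1,0,-0.01,0,0,0,0],[1,0,-0.015,0,0,0,0],[1,0,-0.02,0,0,0,0],[1,0,-0.024,0,0,0,0],[1,0,-0.026,0,0,0,0],[1,0,-0.027,0,0,0,0],[1,0,-0.028,0,0,0,0],[1,0,-0.029,0,0,0,0],[1,0,-0.029,0,0,0,0]]}}

```text
time_s: 20.57
tcp_pos: [0.584, 0.0407, 0.0609]
ee_rot: [[0.971, 0.238, 0.0], [0.238, -0.971, -0.001], [0.0, 0.001, -1.0]]
wrist_force: [0.2, -2.2, 1.9]
gripper_width: -0.001
```

Contact is at the same position as before (y 0.0407). I'll back off and do the final check.

Request:
{"api": "jog_arm", "payload": {"moves": [[1,0,0.006,0,0,0,0],[1,0,0.016,0,0,0,0],[1,0,0.025,-0.01,0,0,0],[1,0,0.025,-0.045,0,0,0],[1,-0.01,0.025,-0.08,0,0,0],[1,-0.035,0.015,-0.115,0,0,0],[1,-0.065,0,-0.15,0,0,0],[1,-0.095,-0.02,-0.18,0,0,0],[1,-0.12,-0.04,-0.2,0,0,0],[1,-0.14,-0.06,-0.2,0,0,0]]}}

```text
time_s: 21.4
tcp_pos: [0.4344, 0.0658, 0.2654]
ee_rot: [[0.972, 0.236, 0.008], [0.236, -0.972, 0.003], [0.009, -0.001, -1.0]]
wrist_force: [1.1, 1.2, 0.6]
gripper_width: 0.009
```

Request:
{"api": "jog_arm", "payload": {"moves": [[1,0,0,0,0,0,0],[1,0,0,0,0,0,0],[1,0,0,0,0,0,0],[1,0,0,0,0,0,0],[1,0,0,0,0,0,0],[1,0,0,0,0,0,0],[1,0,0,0,0,0,0],[1,0,0,0,0,0,0],[1,0,0,0,0,0,0],[1,0,0,0,0,0,0]]}}

```text
time_s: 22.23
tcp_pos: [0.4336, 0.0661, 0.2604]
ee_rot: [[0.971, 0.238, -0.0], [0.238, -0.971, -0.0], [-0.0, 0.0, -1.0]]
wrist_force: [0.1, 0.4, -0.8]
gripper_width: 0.008
```

Run:
```python
from h import *
c=capture("wrist");f=c["frame"];cv2.imwrite("pics/wrist10.png",f[:,:,::-1])
a=capture("scene")["frame"][195:295,240:385];cv2.imwrite("pics/scene10z.png",cv2.resize(a,None,fx=5,fy=5,interpolation=cv2.INTER_CUBIC)[:,:,::-1])
a=capture("top")["frame"];cv2.imwrite("pics/top10.png",a[:,:,::-1])
```

```text
(no output)
```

View pics/wrist10.png

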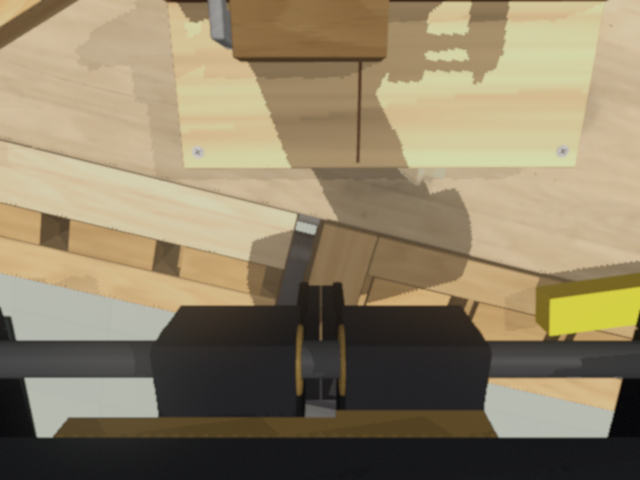

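View pics/scene10z.png

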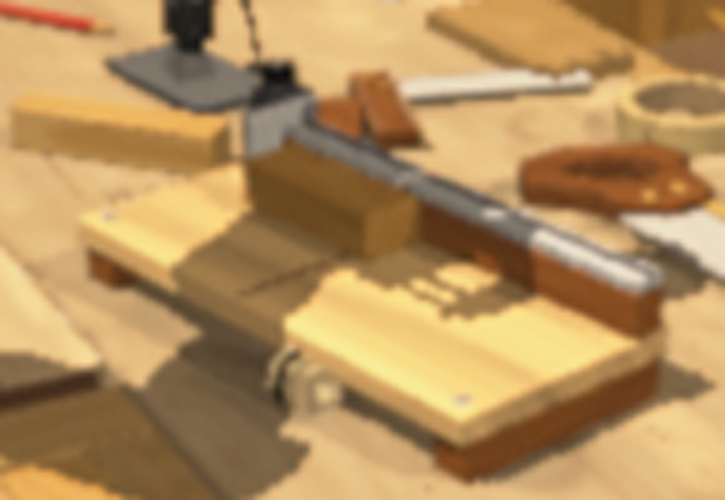

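View pics/top10.png

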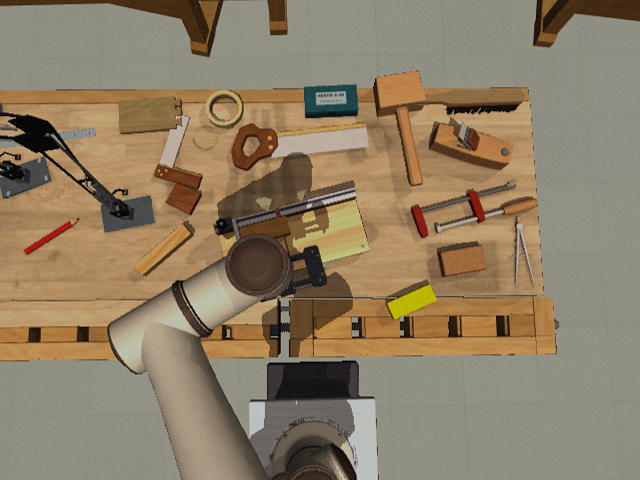

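The side views show the stop down, the blank along the fence and nothing else moved. I'll zoom in on the stop/blank contact.

Run:
```python
import cv2
a=cv2.imread("pics/wrist10.png")[0:75,190:400];cv2.imwrite("pics/w10z.png",cv2.resize(a,None,fx=3.8,fy=3.8,interpolation=cv2.INTER_CUBIC))
a=cv2.imread("pics/wrist9.png")[0:100,180:300];cv2.imwrite("pics/w9z.png",cv2.resize(a,None,fx=5,fy=5,interpolation=cv2.INTER_CUBIC))
```

```text
(no output)
```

View pics/w10z.png

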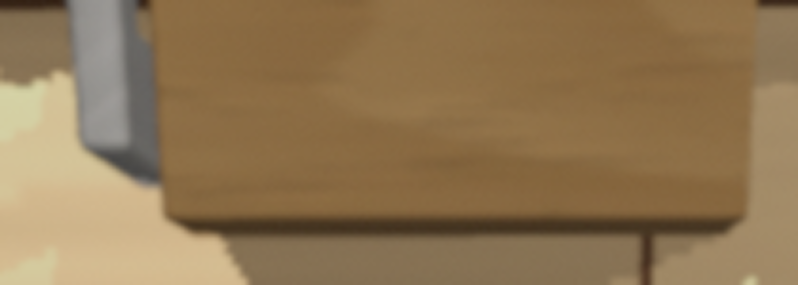

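View pics/w9z.png

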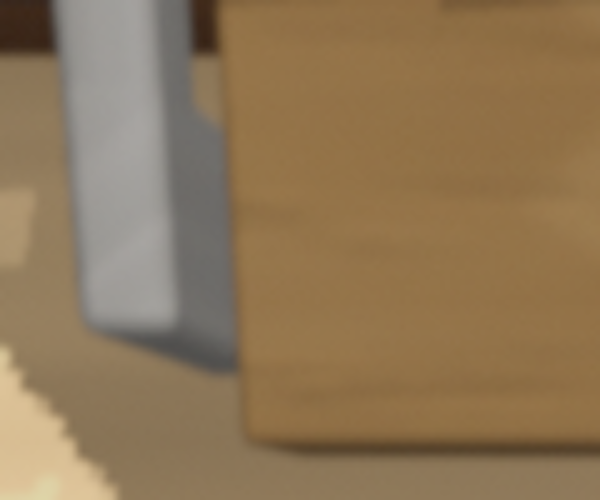

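Run:
```python
from h import *
c=capture("wrist");a=np.radians(13.75);R=np.array([[np.cos(a),np.sin(a)],[-np.sin(a),np.cos(a)]]);o=np.array([.567,.041])
for k,u,v,z in(("stop face top",224.2,38.6,.097),("stop at blank",232,48,.077),("blank L",232.6,48,.077),("blank NL",233.8,57.5,.077),("blank NR",386,57.5,.077)):
    print(k,R@(cast(c,u,v,z)[:2]-o))
s=sense();print(s["wrist_force"],s["time_s"])
```

```text
stop face top [0.00795808 0.12673437]
stop at blank [0.00437262 0.12544529]
blank L [0.00437292 0.12498225]
blank NL [-0.00238703  0.12447271]
blank NR [-0.00230768  0.00628923]
[-0.79707053  0.9260807  -0.84106694] 22.4333
```

The calibrated gap estimate is 0–1.5 mm, which is within camera error. To be sure, I'll do one more, firmer nudge.

Request:
{"api": "jog_arm", "payload": {"moves": [[1,0.025,0.02,0,0,0,0],[1,0.055,0.045,0,0,0,0],[1,0.085,0.065,0.01,0,0,0],[1,0.115,0.08,0.03,0,0,0],[1,0.135,0.085,0.06,0,0,0],[1,0.14,0.085,0.095,0,0,0],[1,0.14,0.085,0.13,0,0,0],[1,0.14,0.085,0.165,0,0,0],[1,0.14,0.085,0.19,0,0,0],[1,0.14,0.085,0.202,0,0,0]]}}

```text
time_s: 23.27
tcp_pos: [0.5871, 0.0163, 0.0542]
ee_rot: [[0.971, 0.237, -0.007], [0.237, -0.971, -0.001], [-0.007, -0.0, -1.0]]
wrist_force: [-0.4, 0.1, -0.2]
gripper_width: 0.007
```

Request:
{"api": "jog_arm", "payload": {"moves": [[1,0,-0.004,0,0,0,0],[1,0,-0.01,0,0,0,0],[1,0,-0.016,0,0,0,0],[1,0,-0.02,0,0,0,0],[1,0,-0.022,0,0,0,0],[1,0,-0.023,0,0,0,0],[1,0,-0.024,0,0,0,0],[1,0,-0.025,0,0,0,0],[1,0,-0.026,0,0,0,0],[1,0,-0.027,0,0,0,0]]}}

```text
time_s: 24.1
tcp_pos: [0.584, 0.041, 0.0594]
ee_rot: [[0.971, 0.238, 0.001], [0.238, -0.971, -0.003], [0.0, 0.003, -1.0]]
wrist_force: [2.9, -11.4, 1.9]
gripper_width: 0.003
```

Firm contact: 11 N, with the tip held at 0.041. Retreating.

Request:
{"api": "jog_arm", "payload": {"moves": [[1,0,0.006,0,0,0,0],[1,0,0.016,0,0,0,0],[1,0,0.027,-0.01,0,0,0],[1,0,0.027,-0.045,0,0,0],[1,-0.01,0.027,-0.08,0,0,0],[1,-0.035,0.015,-0.115,0,0,0],[1,-0.065,0,-0.15,0,0,0],[1,-0.095,-0.02,-0.18,0,0,0],[1,-0.12,-0.04,-0.2,0,0,0],[1,-0.14,-0.058,-0.2,0,0,0]]}}

```text
time_s: 24.93
tcp_pos: [0.4343, 0.0661, 0.2633]
ee_rot: [[0.972, 0.236, 0.008], [0.236, -0.972, 0.003], [0.009, -0.001, -1.0]]
wrist_force: [0.2, 1.9, 1.4]
gripper_width: 0.006
```

Request:
{"api": "jog_arm", "payload": {"moves": [[1,0,0,0,0,0,0],[1,0,0,0,0,0,0],[1,0,0,0,0,0,0],[1,0,0,0,0,0,0],[1,0,0,0,0,0,0],[1,0,0,0,0,0,0],[1,0,0,0,0,0,0],[1,0,0,0,0,0,0],[1,0,0,0,0,0,0],[1,0,0,0,0,0,0]]}}

```text
time_s: 25.77
tcp_pos: [0.4336, 0.0661, 0.2584]
ee_rot: [[0.971, 0.238, -0.0], [0.238, -0.971, -0.0], [-0.0, 0.0, -1.0]]
wrist_force: [-0.2, 0.9, 0.8]
gripper_width: 0.005
```

Run:
```python
from h import *
f=capture("wrist")["frame"];cv2.imwrite("pics/w11z.png",cv2.resize(f[0:150,150:360],None,fx=3.8,fy=3.8,interpolation=cv2.INTER_CUBIC)[:,:,::-1])
```

```text
(no output)
```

View pics/w11z.png

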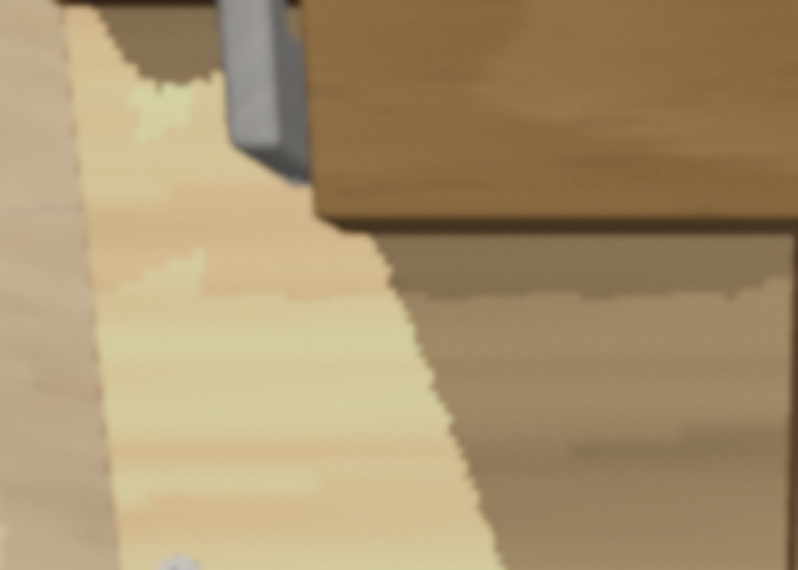

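The view is unchanged: the stop face runs straight down to the blank's left end, with no board visible between them. Handing in.

```bash
python3 -c "
from station import *
print(finish_job(),sense()['time_s'])"
```

```text
the job is handed in; nothing more can be done
the job is handed in; nothing more can be done
```

The flip stop is down and the blank lies flat along the fence with its left end against the stop. I handed the job in shortly after 25.8 s of robot time, with the arm clear of everything; no verdict was reported.

- **Stop:** On the first push the fingertip rode up onto the stop's sloped edge and pressed at about 16 N without tipping it. I backed off, went about 14 mm lower and tipped the stop over with almost no force. Later pictures show it down in front of the fence.
- **Blank:** I pushed it back with the two part-open fingers until it met the fence, then along the fence with the shut fingers until it met the stop. I then pressed it against the fence once more (9.6 N) and nudged it against the stop twice.
- **Last checks on the stop side:** All three pushes toward the stop ended within 0.3 mm of each other, at 6, 2 and 11 N. The camera estimate of the stop-to-blank gap was 0–1.5 mm. That is within the 2 mm calibration error, so the cameras alone could not confirm contact; I relied on the firm 11 N push. The last close-up shows no gap.
- **Last checks on the fence side:** After the second fence press I did not measure this side again. The later views show the blank along the fence and nothing else visibly moved.

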